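# Add the card box to the ratchet bookend

## Robot

A 7-joint arm with a two-finger parallel gripper is mounted at the origin on the work surface; the furniture and walls round the work are solid. World frame = base frame: x ahead of the robot, y to its left, z up, the work surface at z = 0. Lengths are in mm, angles in degrees, forces in N, time in s.
With the tool pointing down it reaches from about 400 to 850 mm from the base axis. Payload 4.5 kg.
Tool frame: the origin (TCP) lies on the centre line of the jaws, within the pads' length; the fingertips stand tcp_to_tips ahead of it and the grasp point (between the pads) is the TCP (tcp_to_tips is the distance from the TCP to the fingertips, in mm); z points along the fingers, y is the line along which they close (so a half turn about z gives the same grasp; the last joint's range is limited). The gripper opens to 85 mm and grips with 20 to 120 N. Pads are 22 mm wide; open, the fingers measure 114 mm over their backs; the gripper's body (76 mm by 85 mm) begins 54 mm behind the grasp point. The pads swing forward as they close: fully open they stand 13 mm farther back than shut.
Start: joints at [-70.313, 39.483, -11.15, 89.685, 9.013, 51.709, -12.324], TCP at [190.523, 595.276, 250.317] pointing down, gripper open.
Joint ranges: [-172.22, 172.22], [-26.19, 119.32], [-84.43, 86.54], [7.71, 146.69], [-57.33, 237.33], [2.42, 119.75], [-152.13, 152.13]. Speed limits (degrees/s): [147.25, 147.25, 180, 180, 180, 180, 180].

## Interface

Orientations are given as [roll, pitch, yaw] about the fixed x, y, z axes, in that order (R = Rz(yaw) Ry(pitch) Rx(roll)).
In Python, from bench import * gives the robot as it stands. The module is installed in compiled form; this text tells all that it offers.
- The arm moves only by the shell command python3 -m handwheel 'ROWS' [FORCE]. ROWS is JSON, a list of rows, each a list of 7 numbers: the shift along the tool's x, y, z in cm, then the turn, a rotation vector about the tool's x, y, z in degrees, then the opening in per cent of the stroke, from 0 (shut) to 100 (fully open). A call has 1 to 12 rows; each row shifts and turns the commanded pose from where the row before left it, along the tool's axes as they then stand; what a row does not reach is not made up. A row lasts 1/12 s, in which the tool goes at most 41.7 mm and 7.16 degrees, less where a joint would pass 70% of its speed; a pose out of reach is approached as far as the arm can. A call is refused whole if a number of a shift passes 4.17 or a number of a turn 7.16, either way. A call with a gripper value outside its range is refused whole. The fingers move at their own pace and stop on an object; FORCE is the grip in N (left out, the last holds). Time passes only in rows, so rows that do not move let the fingers close. It gives the time, the measured TCP pose, the force, the opening and the grip force at its end, in the units of the state.
- sense(): the state, without advancing time (a new reading comes with each control period).
- read_camera(name): name is "scene" or "top" or "wrist"; returns a dict with "color" (400x640x3 uint8, red, green, blue), "range_z" (400x640 float32, mm along the optical axis (not along the pixel's ray), 0 where there is no reading), "K" (3x3 intrinsics, pixels), "R" (3x3) and "t" (3): a world point X has camera coordinates R X + t. Camera axes: x right, y down, z forward; pixel columns grow to the right and rows downward; lengths in mm; the calibration is good to about 2 mm. The wrist camera is an equidistant fisheye: a pixel r from the principal point sees the ray r / f radians off the axis. A picture is of the moment at which its call begins.
- sign_off(): hands the job in; it is judged then, once.
Trained networks look in a picture, given as the dict that the camera call returned (one of the last four; its "shot" number tells which), for a name from the list of things; names that differ only in an ending like _2 or _b are one class to them, and where a whole thing is asked for, a point or a joint stands for the part that bears it (a point fixed in the world has none). Each returns a list of dicts, best first, with "p" (0 to 1); they miss things now and then, are a little off and sometimes report something else, mostly with a low value. They report only what shows in the picture. A call takes as long as a camera call.
- masks_of(picture, label): "region" (400x640 bool, what is visible of it) and "position" ([column, row] in pixels, amid what is visible of it).
The state is a dict: "t": time; "q": joint angles; "joint_velocities": joint speeds; "joint_efforts": joint torques, N m; "tool_pos": TCP position; "eef_rot": TCP orientation; "ft_force": force on the tool from outside, world axes, zero at the start; "torque": the same for the moment, N m; "opening": finger opening in mm; "finger_force": force on a finger pad.
Only numpy, scipy, OpenCV 4.12 (cv2) and the standard library are available. Lean on these libraries where they do the work, as an engineer would, in place of code of your own. Each camera call takes 0.05 s, during which the arm holds its last target. There are 200 camera calls.

## Task

Put the grey linen card box into the ratchet bookend beside the three black disk drives, using fingertips only: hold the red release down and push the sliding jaw all the way back to the end of its bar, then push the box along the desk into the gap until its end rests against the bar, and finally push the jaw up again until box and drives are held snugly. Push the box, never pinch or lift it, do not knock the drives over, and leave everything else on the desk where it stands.

Things in the scene. Friction and masses are not known exactly. Their poses are not given: they have to be found in the camera images.
- bookend: Slate grey desk bookend, fixed. Origin on the desk under the middle of its aluminium bar (24 mm deep, 40 mm high, end caps at x -156 and +125 mm). x: along the bar from the sliding jaw to the fixed end plate, roughly away from the robot; y: from the bar to the row's side (robot's left). End plate: inner face x = +100, y to +135, 92 high. The row's backs touch the bar's face at y = +12.
- jaw (a joint): Slide of the jaw along the bar, m: gap from jaw face to end plate = 0.045 + value. Grows as the jaw moves back (bookend -x) to its stop at 0.115; starts at 0 to 0.02. Moving in (falling) it clicks over 8 mm teeth with 5 to 10 N and stays where left; moving back it is locked unless the release is held down, then 2 to 4 N.
- release (a joint): Angle of the red release paddle, rad: 0 up (to 0.2 if the pawl rests on a tooth), stop at 0.32 fully down. The pawl is clear of the teeth above 0.21; it springs back up when let go and must stay down while the jaw moves back. 5 to 6 N on the outer half of the pad press it down (nearer the hinge it takes more force).
- release_pad (a point): Middle of the top of the red pad (42 x 42 mm), on the jaw beside the bar, 57 mm above the desk; x along the bar like the bookend's. Hinged 29 mm away on the bar side: goes down 9 mm here. It lies in a well 55 mm wide along x: on +x, 29 mm off, the jaw plate (top 92 mm above the desk); on -x, 26 mm off, the inner face of the black thumb wall (top 78 mm above the desk).
- thumb_wall (a point): Point on the outer (-x, robot side) face of the jaw's black thumb wall, 58 mm above the desk, axes as the bookend's. The wall is 10 mm thick, 50 mm wide (y -28 to +22 mm from here), 32 to 78 mm above the desk. Push this face to +x to close the jaw; push the wall's inner face to -x to open it (release held down).
- jaw_face (a point): Point on the jaw plate's inner face, 46 mm above the desk, 70 mm out from the bar's centre line; the face is square to the bookend's x. The 3 mm plate, 92 mm high, ends at bookend y = +128 in a lip bent away from the row to y = +142.
- box_mid (a point): Centre of the grey linen card box standing on edge outside the gap: 56 mm thick (point z, roughly bookend +x), 152 mm long (point y, roughly bookend y), 114 mm tall (point x points down). 0.18 to 0.35 kg, loose, slides on the desk. It belongs with its -y end against the bar and its +z side beside the drives.
- drive_0_mid (a point): Centre of the black disk drive beside the fixed end plate: on edge, 13 mm thick along the bar, 112 mm long out from the bar, 78 mm tall, 0.16 kg, loose; point y points up.
- drive_1_mid (a point): The same for the middle drive.
- drive_2_mid (a point): The same for the drive nearest the jaw; the three together reach 40 mm from the end plate.
- mug: Bystander: green-grey mug, 84 mm wide, 91 mm tall, loose. Origin under its centre.
- stapler: Bystander: stapler, 34x136x40 mm, loose.
- tape_dispenser: Bystander: black tape dispenser, 52x127x66 mm, loose.
- pencil_cup: Bystander: dark pen cup with pencils, 85 mm wide, 133 mm tall, loose.
- sticky_pad: Bystander: yellow block of sticky notes, 76x76x28 mm, loose.

How it is judged:
By the outcome, as a careful person would: the job done as asked, in the order asked, and still so for the second after the job is handed in, with the robot touching nothing.
It also fails if it takes over 64 s, if anything falls off the work surface, if the arm or the gripper's body presses on something with over 40 N, if the wrist force passes 120 N, or if a joint passes its speed limit or range.

## Working session

There is one attempt and no reset: what is moved stays moved. The work goes in short steps, Python scripts to look and compute and a shell command to move; the robot and the scene stay as the last step left them, time stands still between calls to the robot, and variables do not carry over. Pictures are saved under pics/ and viewed, at most 10 in all, crops included, and the job is handed in when it is done.

```bash
mkdir -p pics; python3 - <<'E'
from bench import *
import cv2,numpy as np
s=sense();print({k:np.round(v,2).tolist() for k,v in s.items()})
for n in("scene","top"):
    p=read_camera(n);cv2.imwrite(f"pics/{n}0.png",p["color"][:,:,::-1])
    np.savez(f"{n}0.npz",**{k:p[k] for k in("color","range_z","K","R","t")})
    for l in("bookend","release_pad","thumb_wall","jaw_face","box_mid","drive_2_mid","mug","stapler","tape_dispenser","pencil_cup","sticky_pad"):
        m=masks_of(p,l)
        for d in m[:1]:
            r=d["region"]&(p["range_z"]>0);v,u=np.nonzero(r)
            if len(v)==0: continue
            z=p["range_z"][r];c=np.linalg.inv(p["K"])@np.stack([u,v,np.ones(len(u))])*z
            X=p["R"].T@(c-np.array(p["t"]).reshape(3,1))
            print(n,l,round(d["p"],2),np.round(d["position"]),"med",np.median(X,1).round(),"lo",np.percentile(X,3,axis=1).round(),"hi",np.percentile(X,97,axis=1).round())
E
```

```text
{'t': 0.0, 'q': [-70.31, 39.54, -11.14, 89.75, 9.01, 51.71, -12.33], 'joint_velocities': [0.02, -0.0, -0.07, -0.06, 0.03, 0.04, -0.05], 'joint_efforts': [-0.0, -53.96, -1.27, -15.85, 0.01, 0.01, -0.0], 'tool_pos': [190.4, 594.62, 249.45], 'eef_rot': [-179.89, 0.01, 162.25], 'ft_force': [0.45, -0.14, -0.28], 'torque': [-0.06, 0.02, 0.06], 'finger_force': 0.0, 'opening': 85.53}
scene bookend 0.75 [339. 201.] med [638. -46.  53.] lo [ 469. -135.    8.] hi [709.  51.  87.]
scene release_pad 0.33 [251. 181.] med [692. 350.  23.] lo [670. 295.  -3.] hi [763. 402.  62.]
scene thumb_wall 0.69 [332. 199.] med [639. -34.  54.] lo [ 589. -105.    9.] hi [668.  52.  84.]
scene jaw_face 0.63 [333. 194.] med [638. -34.  54.] lo [ 589. -108.    7.] hi [669.  53.  86.]
scene box_mid 0.7 [281. 200.] med [528. 126.  67.] lo [505.  62.   1.] hi [583. 200. 109.]
scene mug 0.91 [415. 263.] med [ 343. -390.   56.] lo [ 328. -427.    3.] hi [ 412. -350.   87.]
scene stapler 0.54 [415. 263.] med [ 342. -390.   56.] lo [ 328. -427.    4.] hi [ 412. -351.   87.]
scene tape_dispenser 0.56 [251. 182.] med [692.
[... 401 characters left out ...]
608. -88.  51.] hi [646. -23.  61.]
top jaw_face 0.77 [343. 164.] med [636. -55.  57.] lo [ 594. -104.   10.] hi [665.  42.  91.]
top box_mid 0.61 [279. 197.] med [545. 137. 109.] lo [510.  67.  30.] hi [585. 206. 115.]
top drive_2_mid 0.67 [334. 154.] med [661.  -9.  77.] lo [644. -54.  70.] hi [677.  41.  83.]
top mug 0.69 [469. 257.] med [ 374. -387.   36.] lo [ 335. -425.   14.] hi [ 428. -345.   92.]
top tape_dispenser 0.71 [213. 141.] med [712. 341.  24.] lo [675. 286.  11.] hi [754. 394.  65.]
top pencil_cup 0.75 [463. 198.] med [ 551. -370.   60.] lo [ 513. -404.    3.] hi [ 587. -325.  116.]
top sticky_pad 0.61 [202. 252.] med [394. 366.  19.] lo [361. 331.  12.] hi [429. 403.  27.]
```

View pics/scene0.png

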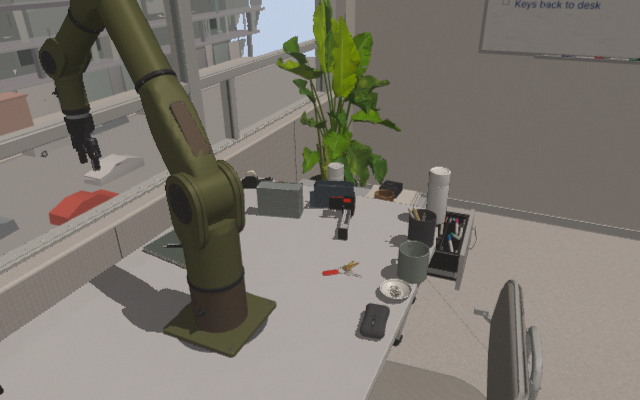

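View pics/top0.png

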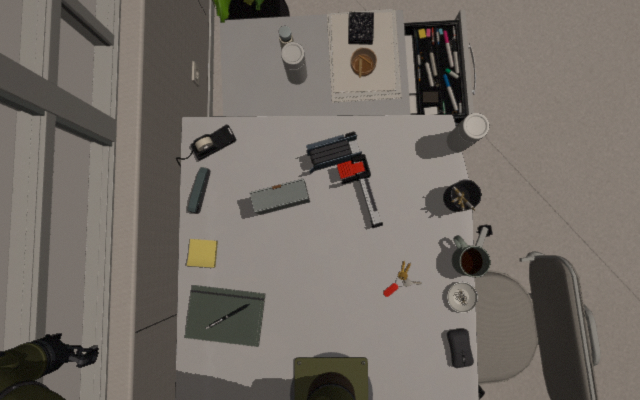

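Scene view shows the box at (280,200), left of the bookend (335,200). In the top view the bar runs (350,150)-(375,225), the red pad is at (350,168), the drives at (332,152) and the box at (279,197). Next I fit these precisely.

```bash
cat > h.py <<'E'
import numpy as np,cv2
def cloud(p):
    z=p["range_z"];v,u=np.nonzero(z>0)
    c=np.linalg.inv(p["K"])@np.stack([u,v,np.ones(len(u))])*z[v,u]
    X=(p["R"].T@(c-np.array(p["t"]).reshape(3,1))).T
    return X,p["color"][v,u].astype(int)
def rect(P,n):
    r=cv2.minAreaRect(P[:,:2].astype(np.float32));b=cv2.boxPoints(r)
    print(n,len(P),"c",np.round(r[0],1),"size",np.round(r[1],1),"ang",round(r[2],1),"corners",b.round().tolist())
E
python3 - <<'E'
from h import *
p=np.load("top0.npz");X,C=cloud(p)
def sel(x0,x1,y0,y1,z0,z1): 
    return (X[:,0]>x0)&(X[:,0]<x1)&(X[:,1]>y0)&(X[:,1]<y1)&(X[:,2]>z0)&(X[:,2]<z1)
rect(X[sel(480,620,50,230,107,122)],"boxtop")
rect(X[sel(430,600,-160,-60,34,46)],"bar")
rect(X[sel(600,760,-60,80,72,82)],"drives")
rect(X[sel(580,800,-130,80,85,100)],"plates")
red=(C[:,0]>120)&(C[:,1]<60)&(C[:,2]<60)
rect(X[red&sel(560,700,-130,20,20,80)],"red"); print(X[red&sel(560,700,-130,20,20,80)].mean(0))
# ortho heightmap render 1mm*... around bookend
Z=np.zeros((200,300,3),np.uint8);H=np.zeros((200,300),np.uint8)
img=p["color"]
# crop enlarged
cv2.imwrite("pics/crop.png",cv2.resize(img[120:240,230:400,::-1],None,fx=4.5,fy=4.5,interpolation=cv2.INTER_CUBIC))
b=sel(430,600,-160,-60,34,46);P=X[b]
for x in range(470,620,15):
    q=P[abs(P[:,0]-x)<7.5]; 
    if len(q): print(x,q[:,1].min().round(),q[:,1].max().round(),q[:,2].mean().round())
print("pix/mm",p["K"][0,0]/np.median(p["range_z"][200,300]))
E
```

```text
boxtop 1026 c [549.6 138.6] size [ 57.4 149.7] ang 14.0 corners [[504.0, 204.0], [540.0, 59.0], [596.0, 73.0], [559.0, 218.0]]
bar 373 c [ 537.5 -111.9] size [147.3  42.8] ang 23.6 corners [[461.0, -122.0], [479.0, -161.0], [614.0, -102.0], [596.0, -63.0]]
drives 563 c [ 6.498e+02 -5.000e-01] size [108.5 125.8] ang 6.8 corners [[589.0, 56.0], [603.0, -69.0], [711.0, -57.0], [696.0, 68.0]]
plates 150 c [665.3   6.2] size [ 77.9 187. ] ang 28.0 corners [[587.0, 70.0], [675.0, -95.0], [744.0, -58.0], [656.0, 107.0]]
red 296 c [631.6 -57.9] size [40.2 69. ] ang 15.8 corners [[603.0, -30.0], [622.0, -97.0], [660.0, -86.0], [641.0, -19.0]]
[629.11261101 -55.03811742  56.47179073]
470 -146.0 -118.0 40.0
485 -143.0 -115.0 38.0
500 -138.0 -112.0 38.0
515 -133.0 -107.0 38.0
530 -127.0 -102.0 38.0
545 -125.0 -99.0 39.0
560 -119.0 -94.0 38.0
575 -114.0 -91.0 38.0
590 -111.0 -63.0 38.0
605 -108.0 -71.0 38.0
pix/mm 0.3738069897461998
```

View pics/crop.png

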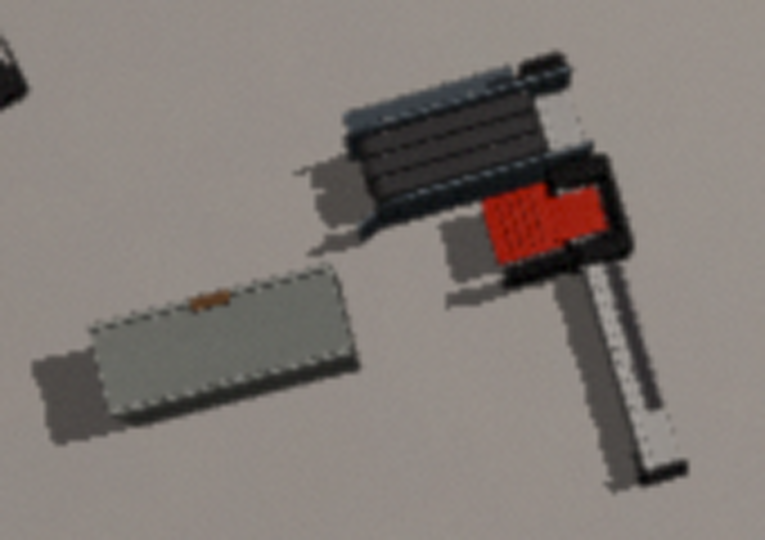

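The crop shows the jaw nearly closed on the drives, with its pad and thumb wall on the robot side. The box sits parallel to the drives and roughly in line with the gap. Next I fit the bookend frame.

```bash
cat >> h.py <<'E'
YAW=15.8
def bk(P,O,yaw=YAW):
    a=np.deg2rad(yaw);d=P[:,:2]-O
    return np.c_[d@[np.cos(a),np.sin(a)],d@[-np.sin(a),np.cos(a)],P[:,2]]
E
python3 - <<'E'
import bench;print([n for n in dir(bench) if n[0]!='_'])
try: print(bench.tcp_to_tips)
except Exception as e: print(e)
from h import *
p=np.load("top0.npz");X,C=cloud(p)
O=np.array([615,-90.])
B=bk(X,O)
def ext(m,n): 
    q=B[m]; print(n,len(q),"x",np.percentile(q[:,0],[0,3,50,97,100]).round(1),"y",np.percentile(q[:,1],[0,3,50,97,100]).round(1))
x,y,z=B.T
barm=(abs(y)<40)&(x>-180)&(x<-50)&(z>35)&(z<45)
ext(barm,"bar")
q=B[barm]; 
for x0 in range(-160,-40,20):
    s=q[abs(q[:,0]-x0)<10]
    if len(s):print(x0,(s[:,1].min()+s[:,1].max()).round(1)/2, end=';')
print()
ext((abs(y)<40)&(x>-200)&(x<-100)&(z>20)&(z<60),"barend")
ext((y>25)&(y<125)&(x>60)&(x<140)&(z>84)&(z<100),"endplate top")
ext((y>45)&(y<150)&(x>-10)&(x<75)&(z>84)&(z<100),"jawplate top")
ext((y>15)&(y<150)&(x>35)&(x<110)&(z>70)&(z<83),"drives")
red=(C[:,0]>120)&(C[:,1]<60)&(C[:,2]<60)&(abs(x)<100)&(abs(y)<100)
ext(red,"red");ext(red&(z>50)&(z<60)&(y>30),"redpad")
dark=(C.sum(1)<120)&(x<10)&(x>-60)&(y>20)&(y<90)&(z>65)&(z<85)
ext(dark,"wall top")
ext((x<10)&(x>-60)&(y>20)&(y<100)&(z>70)&(z<85),"wall top any")
ext((y>140)&(y<340)&(abs(x)<70)&(z>107)&(z<122),"box")
bx=X[(y>140)&(y<340)&(abs(x)<70)&(z>107)&(z<122)];e,v=np.linalg.eigh(np.cov(bx[:,:2].T));print("box pca ang",np.degrees(np.arctan2(v[1,1],v[0,1])),"c",bx.mean(0))
E
```

```text
['MotionError', 'masks_of', 'read_camera', 'sense', 'sign_off', 'tcp_to_tips']
19.0
bar 252 x [-153.6 -151.6 -103.   -53.8  -50.1] y [-16.1 -12.5  -1.4  10.   12.6]
-160 -1.55;-140 -1.7;-120 -1.2;-100 -1.3;-80 -1.8;-60 -1.2;
barend 179 x [-153.9 -152.5 -128.5 -101.8 -100.5] y [-16.1 -13.5  -0.8  10.3  13.2]
endplate top 63 x [ 60.6  77.  102.5 105.3 105.6] y [ 25.7  28.5  73.2 121.5 123.9]
jawplate top 45 x [-9.9 52.6 54.4 57.3 60.6] y [ 45.6  48.5  86.3 117.4 120.3]
drives 614 x [ 50.   53.7  80.5 102.  103.7] y [ 15.5  19.4  71.6 123.3 136.5]
red 296 x [ 4.6  6.  22.8 42.7 44.8] y [-8.1 -5.5 31.8 59.2 60.9]
redpad 132 x [ 4.6  5.3 22.8 43.4 44.8] y [30.  31.  45.5 60.1 60.9]
wall top 56 x [-11.3 -11.2  -7.2  -2.4  -2.1] y [20.1 21.  39.5 59.3 61.4]
wall top any 57 x [-11.2 -11.1  -7.   -1.8  -1.3] y [20.1 21.  40.4 60.3 61.4]
box 1026 x [-30.1 -27.   -0.1  26.6  29.8] y [162.1 167.2 236.6 308.  312.4]
box pca ang 103.98525359074496 c [550.31052336 138.47726577 110.73087808]
```

```bash
cat >> h.py <<'E'
O=np.array([615.4,-91.3]);A=np.deg2rad(YAW)
XH=np.array([np.cos(A),np.sin(A)]);YH=np.array([-np.sin(A),np.cos(A)])
def w(x,y): return O+x*XH+y*YH
def togo(x,y,ztip,yaw=105.8):
    "tool-axis shift (cm) to bring TCP to bookend x,y with tips at ztip"
    from bench import sense
    from scipy.spatial.transform import Rotation as R
    s=sense();r=R.from_euler('xyz',s["eef_rot"],degrees=True)
    t=np.r_[w(x,y),ztip+19];d=t-s["tool_pos"]
    g=R.from_euler('xyz',[180,0,yaw],degrees=True)
    print("now bk",bk(np.array([s["tool_pos"]]),O).round(1),"f",np.round(s["ft_force"],1),"open",round(s["opening"],1),"t",s["t"])
    print("shift cm",(r.inv().apply(d)/10).round(2),"in final axes",(g.inv().apply(d)/10).round(2),"turn deg",np.degrees((r.inv()*g).as_rotvec()).round(2))
E
python3 - <<'E'
from h import *
for n in("top","scene"):
    X,C=cloud(np.load(n+"0.npz"))
    for y0 in range(330,760,30):
        m=(abs(X[:,1]-y0)<15)&(X[:,0]>50)&(X[:,0]<750)
        if m.any():print(n,y0,m.sum(),np.percentile(X[m,2],[2,50,98]).round())
togo(20,49.4,100)
E
```

```text
top 330 2613 [-6.  2. 30.]
top 360 2659 [-6.  6. 63.]
top 390 2447 [ -5.   9. 690.]
top 420 2799 [ -6.   1. 721.]
top 450 859 [ -7.   3. 724.]
top 480 255 [626. 665. 694.]
top 510 204 [301. 615. 657.]
top 540 11349 [-305.  -63.  345.]
top 570 4459 [ 52.  59. 508.]
top 600 9084 [ 53. 355. 526.]
top 630 6130 [ 66. 391. 437.]
top 660 5661 [ 64. 389. 395.]
top 690 104 [ 61. 201. 390.]
scene 330 579 [ -6.   6. 724.]
scene 360 592 [ -6.   9. 701.]
scene 390 720 [ -5.  11. 717.]
scene 420 652 [ -5. 640. 718.]
scene 450 459 [ -5. 643. 715.]
scene 480 386 [593. 626. 698.]
scene 510 414 [297. 596. 662.]
scene 540 4219 [-75.  10. 608.]
scene 570 2408 [ 52. 431. 609.]
scene 600 3816 [ 52. 376. 661.]
scene 630 1653 [ 64. 389. 662.]
scene 660 1248 [ 63. 388. 667.]
scene 690 37 [ 62. 387. 645.]
now bk [[-221.9  776.3  250.3]] f [ 0.1  0.1 -0. ] open 85.5 t 1.2
shift cm [-60.33 -47.22  13.13] in final axes [-72.69  24.19  13.13] turn deg [ 0.   -0.   56.45]
```

```bash
python3 -m handwheel '[[0,0,0,0,0,7.05,0],[0,0,0,0,0,7.05,0],[0,0,0,0,0,7.05,0],[0,0,0,0,0,7.05,0],[0,0,0,0,0,7.05,0],[0,0,0,0,0,7.05,0],[0,0,0,0,0,7.05,0],[0,0,0,0,0,7.05,0]]' 40
python3 -m handwheel '[[-3,1,0,0,0,0,0],[-3,1,0,0,0,0,0],[-3,1,0,0,0,0,0],[-3,1,0,0,0,0,0],[-3,1,0,0,0,0,0],[-3,1,0,0,0,0,0],[-3,1,0,0,0,0,0],[-3,1,0,0,0,0,0],[-3,1,0,0,0,0,0],[-3,1,0,0,0,0,0],[-3,1,0,0,0,0,0],[-3,1,0,0,0,0,0]]'
python3 -m handwheel '[[-3,1,0,0,0,0,0],[-3,1,0,0,0,0,0],[-3,1,0,0,0,0,0],[-3,1,0,0,0,0,0],[-3,1,0,0,0,0,0],[-3,1,0,0,0,0,0],[-3,1,0,0,0,0,0],[-3,1,0,0,0,0,0],[-3,1,0,0,0,0,0],[-3,1,0,0,0,0,0],[0,0,0,0,0,0,0]]'
python3 -c "
from h import *
togo(20,49.4,100)"
```

```text
t: 1.87
tool_pos: [190.4, 595.4, 250.4]
eef_rot: [-180.0, -0.0, 105.5]
ft_force: [0.2, 0.3, 0.4]
opening: 0.2
finger_force: 0.0
t: 2.87
tool_pos: [405.0, 280.6, 250.5]
eef_rot: [180.0, -0.0, 105.9]
ft_force: [0.7, 0.4, -0.4]
opening: 0.2
finger_force: 0.0
t: 3.78
tool_pos: [585.9, 12.3, 250.5]
eef_rot: [179.8, 0.4, 105.3]
ft_force: [0.5, -1.6, 0.8]
opening: 0.1
finger_force: 0.0
now bk [[-2.000e-01  1.077e+02  2.505e+02]] f [ 0.5 -1.6  0.8] open 0.1 t 3.7833
shift cm [-5.73  2.04 13.19] in final axes [-5.83  2.02 13.15] turn deg [ 0.15  0.35 -0.51]
```

```bash
python3 -m handwheel '[[-2.9,1,0,0,0,0,0],[-2.9,1,0,0,0,0,0],[0,0,3.3,0,0,0,0],[0,0,3.3,0,0,0,0],[0,0,3.3,0,0,0,0],[0,0,3.2,0,0,0,0],[0,0,0,0,0,0,0]]'
python3 - <<'E'
from h import *
from bench import *
togo(20,49.4,65)
p=read_camera("wrist");cv2.imwrite("pics/w1.png",p["color"][:,:,::-1])
E
```

```text
t: 4.37
tool_pos: [612.9, -29.4, 113.3]
eef_rot: [-179.4, -0.2, 105.9]
ft_force: [0.3, -0.5, -1.1]
opening: -0.2
finger_force: 0.0
now bk [[ 14.5  60.3 113.3]] f [ 0.3 -0.5 -1.1] open -0.2 t 4.3667
shift cm [-1.1   0.58  2.92] in final axes [-1.09  0.55  2.93] turn deg [-0.65 -0.21  0.08]
```

View pics/w1.png

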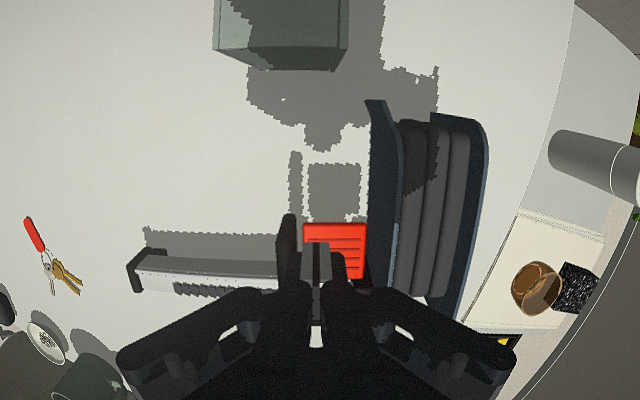

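The wrist view shows the closed fingertips at (318,245), above the wall side of the red pad (335,250). I shift toward the pad centre, then lower.

```bash
python3 -m handwheel '[[-0.55,0.28,0,0,0,0,0],[-0.55,0.27,0,0,0,0,0],[0,0,0,0,0,0,0],[0,0,0,0,0,0,0],[0,0,0,0,0,0,0]]'
python3 -c "
from h import *
togo(20,49.4,57)"
python3 -m handwheel '[[0,0,1,0,0,0,0],[0,0,1,0,0,0,0],[0,0,0,0,0,0,0],[0,0,0,0,0,0,0]]'
python3 -m handwheel '[[0,0,0.5,0,0,0,0],[0,0,0.5,0,0,0,0],[0,0,0,0,0,0,0],[0,0,0,0,0,0,0]]'
python3 -c "
from h import *
togo(20,49.4,46)"
```

```text
t: 4.83
tool_pos: [626.6, -39.1, 120.6]
eef_rot: [179.9, 0.0, 105.8]
ft_force: [-0.6, 0.1, -1.1]
opening: 0.2
finger_force: 0.0
now bk [[ 25.   47.2 120.6]] f [-0.6  0.1 -1.1] open 0.2 t 4.8333
shift cm [ 0.22 -0.51  4.46] in final axes [ 0.22 -0.5   4.46] turn deg [0.13 0.03 0.03]
t: 5.17
tool_pos: [624.7, -38.7, 98.0]
eef_rot: [-179.8, -0.1, 105.9]
ft_force: [-0.8, -0.6, -0.5]
opening: 0.4
finger_force: 0.0
t: 5.5
tool_pos: [625.5, -38.9, 88.9]
eef_rot: [-180.0, -0.0, 105.9]
ft_force: [0.2, 0.3, 1.1]
opening: 0.2
finger_force: 0.0
now bk [[24.  47.7 88.9]] f [0.2 0.3 1.1] open 0.2 t 5.5
shift cm [ 0.17 -0.4   2.39] in final axes [ 0.17 -0.4   2.39] turn deg [-0.04 -0.02  0.05]
```

Motion settles with a small lag. Now I press.

```bash
python3 -m handwheel '[[0,0,0.5,0,0,0,0],[0,0,0.5,0,0,0,0],[0,0,0,0,0,0,0],[0,0,0,0,0,0,0]]'
python3 -m handwheel '[[0,0,0.3,0,0,0,0],[0,0,0.3,0,0,0,0],[0,0,0,0,0,0,0],[0,0,0,0,0,0,0]]'
python3 -m handwheel '[[0,0,0.2,0,0,0,0],[0,0,0.2,0,0,0,0],[0,0,0,0,0,0,0],[0,0,0,0,0,0,0]]'
python3 -m handwheel '[[0,0,0.2,0,0,0,0],[0,0,0.2,0,0,0,0],[0,0,0,0,0,0,0],[0,0,0,0,0,0,0]]'
```

```text
t: 5.83
tool_pos: [625.5, -38.9, 78.8]
eef_rot: [-180.0, -0.0, 105.9]
ft_force: [-0.5, -0.1, -0.1]
opening: 0.3
finger_force: 0.0
t: 6.17
tool_pos: [626.1, -38.6, 73.5]
eef_rot: [180.0, -0.0, 105.9]
ft_force: [-0.5, 1.1, 2.9]
opening: -0.0
finger_force: 1.5
t: 6.5
tool_pos: [626.0, -38.3, 69.4]
eef_rot: [180.0, -0.0, 105.9]
ft_force: [0.9, 2.0, 4.0]
opening: 0.1
finger_force: 2.5
t: 6.83
tool_pos: [626.3, -38.3, 66.7]
eef_rot: [179.9, -0.0, 105.9]
ft_force: [-2.1, 3.2, 12.4]
opening: 0.2
finger_force: 6.8
```

```bash
python3 -m handwheel '[[0,-0.4,0,0,0,0,0],[0,-0.4,0,0,0,0,0],[0,-0.4,0,0,0,0,0],[0,-0.4,0,0,0,0,0],[0,-0.4,0,0,0,0,0],[0,-0.4,0,0,0,0,0],[0,0,0,0,0,0,0]]'
python3 -c "
from h import *
togo(20,49.4,46)"
python3 -m handwheel '[[0,-0.4,0,0,0,0,0],[0,-0.4,0,0,0,0,0],[0,-0.4,0,0,0,0,0],[0,-0.4,0,0,0,0,0],[0,0,0,0,0,0,0],[0,0,0,0,0,0,0]]'
python3 - <<'E'
from h import *
from bench import *
togo(20,49.4,46)
p=read_camera("top")
X,C=cloud(p);x,y,z=bk(X,O).T
red=(C[:,0]>120)&(C[:,1]<60)&(C[:,2]<60)&(abs(x)<150)&(abs(y)<100)
print(red.sum(),np.percentile(x[red],[3,50,97]))
m=(x<25)&(x>-160)&(y>20)&(y<36)&(z>70)&(z<85);print("wall",m.sum(),np.percentile(x[m],[0,50,100]) if m.any() else 0)
m=(x<65)&(x>-160)&(y>80)&(y<125)&(z>85)&(z<97);print("plate",m.sum(),np.percentile(x[m],[3,50,97]) if m.any() else 0)
E
```

```text
t: 7.42
tool_pos: [604.2, -44.7, 66.8]
eef_rot: [179.8, -0.0, 105.9]
ft_force: [0.0, 2.8, 12.5]
opening: -0.1
finger_force: 6.0
now bk [[ 1.9 47.9 66.8]] f [ 0.   2.8 12.5] open -0.1 t 7.4167
shift cm [0.15 1.81 0.19] in final axes [0.15 1.81 0.18] turn deg [ 0.23 -0.    0.08]
t: 7.92
tool_pos: [588.8, -49.1, 66.8]
eef_rot: [179.8, 0.0, 105.9]
ft_force: [-1.3, 2.9, 12.1]
opening: 0.1
finger_force: 6.4
now bk [[-14.1  47.8  66.8]] f [-1.3  2.9 12.1] open 0.1 t 7.9167
shift cm [0.15 3.41 0.19] in final axes [0.16 3.41 0.18] turn deg [0.21 0.   0.08]Traceback (most recent call last):
  File "<stdin>", line 7, in <module>
    return _quantile_unchecked(
        a, q, axis, out, overwrite_input, method, keepdims, weights)
    return _ureduce(a,
                    func=_quantile_ureduce_func,
    ...<5 lines>...
                    overwrite_input=overwrite_input,
                    method=method)
    r = func(a, **kwargs)
    result = _quantile(arr,
                       quantiles=q,
    ...<2 lines>...
                       out=out,
                       weights=wgt)
    slices_having_nans = np.isnan(arr[-1, ...])
                                  ~~~^^^^^^^^^
IndexError: index -1 is out of bounds for axis 0 with size 0
```

```bash
python3 -m handwheel '[[0,-0.6,0,0,0,0,0],[0,-0.6,0,0,0,0,0],[0,-0.6,0,0,0,0,0],[0,-0.6,0,0,0,0,0],[0,-0.6,0,0,0,0,0],[0,-0.6,0,0,0,0,0],[0,-0.6,0,0,0,0,0],[0,-0.6,0,0,0,0,0],[0,-0.6,0,0,0,0,0],[0,-0.6,0,0,0,0,0],[0,-0.6,0,0,0,0,0],[0,-0.6,0,0,0,0,0]]'
python3 -m handwheel '[[0,-0.3,0,0,0,0,0],[0,-0.3,0,0,0,0,0],[0,-0.3,0,0,0,0,0],[0,0,0,0,0,0,0],[0,0,0,0,0,0,0]]'
python3 - <<'E'
from h import *
from bench import *
togo(-102,49.4,46)
p=read_camera("top");cv2.imwrite("pics/t2.png",cv2.resize(p["color"][120:240,230:400,::-1],None,fx=4,fy=4,interpolation=cv2.INTER_CUBIC))
E
```

```text
t: 8.97
tool_pos: [520.6, -68.7, 66.7]
eef_rot: [179.6, 0.0, 105.9]
ft_force: [1.5, 4.0, 13.3]
opening: 0.2
finger_force: 6.8
t: 9.38
tool_pos: [514.3, -70.5, 66.8]
eef_rot: [179.4, 0.1, 106.0]
ft_force: [3.8, 5.1, 10.0]
opening: -0.0
finger_force: 5.7
now bk [[-91.6  47.5  66.8]] f [ 3.8  5.1 10. ] open -0.0 t 9.3833
shift cm [ 0.19 -1.04  0.17] in final axes [ 0.19 -1.04  0.18] turn deg [0.61 0.08 0.17]
```

View pics/t2.png

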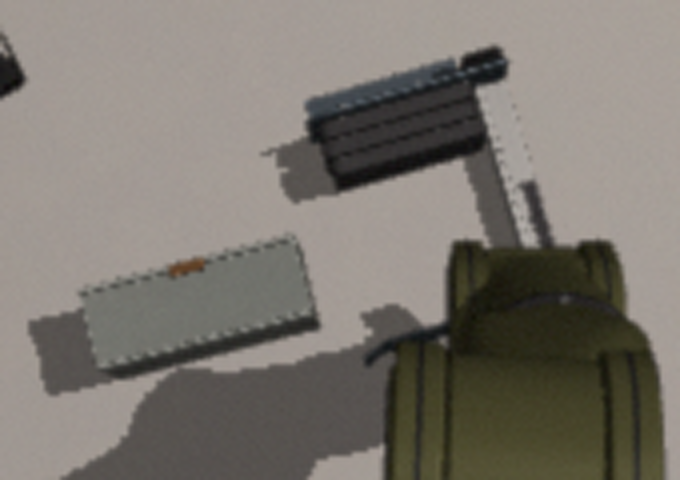

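The jaw has travelled back a long way with its lip at (370,355), and the drives are still upright. I push on until the force rises at the stop.

```bash
python3 -m handwheel '[[0,-0.3,0,0,0,0,0],[0,-0.3,0,0,0,0,0],[0,0,0,0,0,0,0],[0,0,0,0,0,0,0]]'
python3 -m handwheel '[[0,-0.3,0,0,0,0,0],[0,-0.3,0,0,0,0,0],[0,0,0,0,0,0,0],[0,0,0,0,0,0,0]]'
python3 - <<'E'
from h import *
from bench import *
togo(-102,49.4,46)
p=read_camera("top");X,C=cloud(p);x,y,z=bk(X,O).T
m=(x<35)&(x>-160)&(y>90)&(y<125)&(z>85)&(z<97)
print("plate",m.sum(),x[m].round(1))
p=read_camera("wrist");cv2.imwrite("pics/w2.png",p["color"][:,:,::-1])
E
```

```text
t: 9.77
tool_pos: [509.4, -71.9, 66.8]
eef_rot: [179.3, 0.1, 106.0]
ft_force: [5.4, 5.0, 10.1]
opening: 0.4
finger_force: 5.5
t: 10.1
tool_pos: [505.3, -73.1, 66.9]
eef_rot: [179.1, 0.1, 106.0]
ft_force: [7.7, 6.2, 9.9]
opening: 0.0
finger_force: 7.3
now bk [[-101.    47.5   66.9]] f [7.7 6.2 9.9] open 0.0 t 10.1
shift cm [ 0.19 -0.1   0.18] in final axes [ 0.19 -0.1   0.19] turn deg [0.88 0.12 0.23]
plate 13 [-58.9 -59.1 -60.  -60.9 -58.7 -59.6 -60.3 -60.6 -59.3 -59.8 -60.8 -61.1
 -60.7]
```

View pics/w2.png

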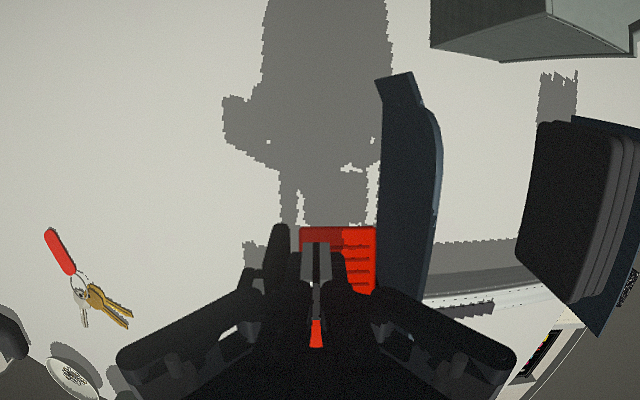

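The jaw plate at (410,180) has opened about 114 mm. I confirm the end stop with a little more push.

```bash
python3 -m handwheel '[[0,-0.3,0,0,0,0,0],[0,-0.3,0,0,0,0,0],[0,0,0,0,0,0,0],[0,0,0,0,0,0,0]]'
python3 -m handwheel '[[0,-0.3,0,0,0,0,0],[0,-0.3,0,0,0,0,0],[0,0,0,0,0,0,0],[0,0,0,0,0,0,0]]'
python3 - <<'E'
from h import *
from bench import *
togo(-102,49.4,46)
p=read_camera("top");X,C=cloud(p);x,y,z=bk(X,O).T
m=(x<35)&(x>-160)&(y>90)&(y<125)&(z>85)&(z<97)
print("plate",m.sum(),x[m].mean().round(1))
E
```

```text
t: 10.53
tool_pos: [505.1, -73.2, 67.0]
eef_rot: [178.5, 0.2, 106.1]
ft_force: [16.4, 8.4, 2.6]
opening: 0.3
finger_force: 11.5
t: 10.87
tool_pos: [505.0, -73.2, 67.3]
eef_rot: [177.9, 0.3, 106.3]
ft_force: [24.7, 10.6, -3.6]
opening: 0.2
finger_force: 17.2
now bk [[-101.3   47.4   67.3]] f [24.7 10.6 -3.6] open 0.2 t 10.8667
shift cm [ 0.2  -0.08  0.22] in final axes [ 0.2  -0.07  0.23] turn deg [2.13 0.27 0.47]
plate 14 -60.2
```

```bash
python3 -m handwheel '[[0,0.5,0,0,0,0,0],[0,0.5,0,0,0,0,0],[0,0.4,0,0,0,0,0],[0,0,-1,0,0,0,0],[0,0,-2,0,0,0,0],[0,0,-2.5,0,0,0,0],[0,0,-3,0,0,0,0],[0,0,-2.5,0,0,0,0],[0,0,0,0,0,0,0],[0,0,0,0,0,0,0]]'
python3 -m handwheel '[[2.5,0.9,0,0,0,0,30],[2.5,0.9,0,0,0,0,30],[2.5,0.9,0,0,0,0,30],[2.5,0.9,0,0,0,0,30],[2.5,0.9,0,0,0,0,30],[2.5,0.9,0,0,0,0,30],[2.5,0.9,0,0,0,0,30],[2.5,0.9,0,0,0,0,30],[2.5,0.9,0,0,0,0,30],[2.5,0.9,0,0,0,0,30],[2.5,0.5,0,0,0,0,30],[2.5,0.5,0,0,0,0,30]]'
python3 -m handwheel '[[0,0,0,0,0,0,30],[0,0,0,0,0,0,30],[0,0,0,0,0,0,30]]'
python3 - <<'E'
from h import *
from bench import *
togo(2,348,58)
p=read_camera("top");X,C=cloud(p);x,y,z=bk(X,O).T
m=(x<35)&(x>-160)&(y>90)&(y<125)&(z>85)&(z<97)
print("plate",m.sum(),x[m].mean().round(1))
E
```

```text
t: 11.75
tool_pos: [500.4, -75.5, 176.2]
eef_rot: [179.9, 0.1, 105.8]
ft_force: [0.1, -0.0, -1.0]
opening: 0.0
finger_force: 0.0
t: 12.75
tool_pos: [513.3, 241.6, 173.4]
eef_rot: [-179.8, 0.1, 105.8]
ft_force: [0.3, -0.7, -0.9]
opening: 25.3
finger_force: 0.0
t: 13.0
tool_pos: [513.5, 239.6, 174.0]
eef_rot: [-179.8, 0.1, 105.8]
ft_force: [-0.1, -0.1, -0.3]
opening: 26.0
finger_force: 0.0
now bk [[ -7.9 346.2 174. ]] f [-0.1 -0.1 -0.3] open 26.0 t 13.0
shift cm [0.2  1.02 9.7 ] in final axes [0.18 0.99 9.7 ] turn deg [-0.15  0.11  0.01]
plate 12 -60.0
```

```bash
python3 -m handwheel '[[0.2,1,2,0,0,0,30],[0,0,2.5,0,0,0,30],[0,0,2.7,0,0,0,30],[0,0,2.5,0,0,0,30],[0,0,0,0,0,0,30],[0,0,0,0,0,0,30]]'
python3 -m handwheel '[[-0.6,0,0,0,0,0,30],[-0.6,0,0,0,0,0,30],[-0.6,0,0,0,0,0,30],[-0.6,0,0,0,0,0,30],[-0.6,0,0,0,0,0,30],[-0.6,0,0,0,0,0,30],[-0.6,0,0,0,0,0,30],[-0.6,0,0,0,0,0,30],[-0.6,0,0,0,0,0,30],[-0.6,0,0,0,0,0,30],[0,0,0,0,0,0,30]]'
python3 - <<'E'
from h import *
from bench import *
togo(2,175,58)
p=read_camera("top");X,C=cloud(p);x,y,z=bk(X,O).T
m=(abs(x)<60)&(y>80)&(y<300)&(z>107)&(z<119);rect(np.c_[x,y,z][m],"box")
cv2.imwrite("pics/t3.png",cv2.resize(p["color"][120:240,230:400,::-1],None,fx=4,fy=4,interpolation=cv2.INTER_CUBIC))
E
```

```text
t: 13.55
tool_pos: [522.5, 243.8, 77.4]
eef_rot: [-179.8, 0.1, 105.7]
ft_force: [0.9, 0.9, 0.1]
opening: 25.3
finger_force: 0.0
t: 14.47
tool_pos: [540.0, 185.8, 78.2]
eef_rot: [-180.0, 0.1, 105.7]
ft_force: [-0.4, 0.5, -0.5]
opening: 25.4
finger_force: 0.0
now bk [[  2.9 287.1  78.2]] f [-0.4  0.5 -0.5] open 25.4 t 14.4667
shift cm [-11.21  -0.08   0.14] in final axes [-11.21  -0.09   0.12] turn deg [-0.02  0.09 -0.08]
box 951 c [ -7.  204.6] size [ 70.8 162.8] ang 0.4 corners [[-43.0, 286.0], [-42.0, 123.0], [29.0, 124.0], [28.0, 286.0]]
```

View pics/t3.png

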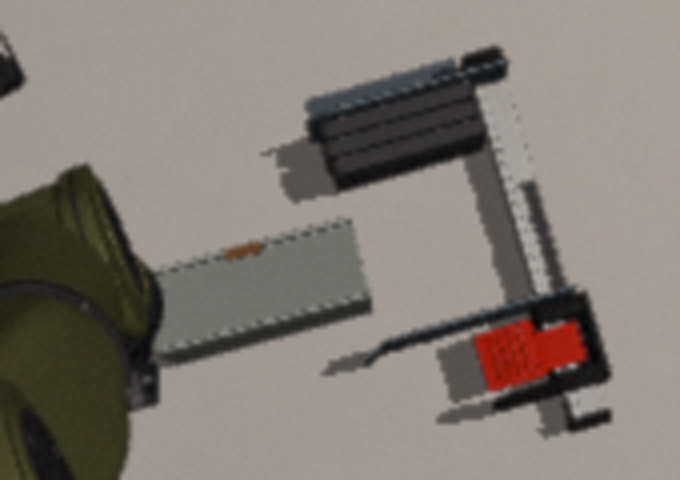

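The box front end (360,265) lies square between the drives (335,180) and the lip (375,355). I keep pushing.

```bash
python3 -m handwheel '[[-0.8,0,0,0,0,0,30],[-0.8,0,0,0,0,0,30],[-0.8,0,0,0,0,0,30],[-0.8,0,0,0,0,0,30],[-0.8,0,0,0,0,0,30],[-0.8,0,0,0,0,0,30],[-0.8,0,0,0,0,0,30],[-0.8,0,0,0,0,0,30],[-0.8,0,0,0,0,0,30],[-0.8,0,0,0,0,0,30],[-0.8,0,0,0,0,0,30],[0,0,0,0,0,0,30]]'
python3 -m handwheel '[[-0.4,0,0,0,0,0,30],[-0.4,0,0,0,0,0,30],[-0.4,0,0,0,0,0,30],[0,0,0,0,0,0,30]]'
python3 -m handwheel '[[-0.3,0,0,0,0,0,30],[-0.3,0,0,0,0,0,30],[0,0,0,0,0,0,30]]'
python3 -m handwheel '[[-0.3,0,0,0,0,0,30],[-0.2,0,0,0,0,0,30],[0,0,0,0,0,0,30]]'
python3 - <<'E'
from h import *
from bench import *
togo(2,175,58)
p=read_camera("top");X,C=cloud(p);x,y,z=bk(X,O).T
m=(x>-45)&(x<60)&(y>0)&(y<160)&(z>107)&(z<119);rect(np.c_[x,y,z][m],"box")
E
```

```text
t: 15.52
tool_pos: [564.2, 100.5, 78.4]
eef_rot: [180.0, 0.1, 105.7]
ft_force: [0.8, -0.6, -0.3]
opening: 25.8
finger_force: 0.0
t: 15.85
tool_pos: [567.1, 91.0, 78.3]
eef_rot: [180.0, 0.0, 105.8]
ft_force: [-1.0, 0.0, 0.9]
opening: 25.4
finger_force: 0.0
t: 16.1
tool_pos: [568.7, 85.4, 78.3]
eef_rot: [180.0, 0.0, 105.8]
ft_force: [0.5, 0.6, -0.7]
opening: 25.8
finger_force: 0.0
t: 16.35
tool_pos: [570.0, 80.6, 78.3]
eef_rot: [180.0, 0.0, 105.8]
ft_force: [-0.2, 0.9, 1.2]
opening: 25.5
finger_force: 0.0
now bk [[  3.1 177.8  78.3]] f [-0.2  0.9  1.2] open 25.5 t 16.35
shift cm [-0.28 -0.11  0.13] in final axes [-0.28 -0.11  0.13] turn deg [0.01 0.03 0.02]
box 835 c [-0.2 77.2] size [125.1  56.8] ang 89.4 corners [[-29.0, 15.0], [27.0, 14.0], [29.0, 139.0], [-28.0, 140.0]]
```

```bash
python3 -m handwheel '[[-0.2,0,0,0,0,0,30],[-0.2,0,0,0,0,0,30],[0,0,0,0,0,0,30]]'
python3 -m handwheel '[[-0.2,0,0,0,0,0,30],[-0.2,0,0,0,0,0,30],[0,0,0,0,0,0,30],[0,0,0,0,0,0,30]]'
python3 -c "
from h import *
togo(2,175,58)"
```

```text
t: 16.65
tool_pos: [570.5, 78.2, 78.3]
eef_rot: [-180.0, -0.1, 105.9]
ft_force: [-1.2, 3.2, 0.1]
opening: 25.4
finger_force: 0.0
t: 16.98
tool_pos: [571.0, 77.7, 78.5]
eef_rot: [-180.0, -0.3, 106.1]
ft_force: [-3.5, 9.1, 2.9]
opening: 25.9
finger_force: 0.0
now bk [[  3.3 174.7  78.5]] f [-3.5  9.1  2.9] open 25.9 t 16.9833
shift cm [ 0.03 -0.13  0.15] in final axes [ 0.03 -0.13  0.15] turn deg [-0.01 -0.28  0.27]
```

The box is against the bar. I retract, close the fingers and go behind the thumb wall.

```bash
python3 -m handwheel '[[0.6,0,0,0,0,0,30],[1,0,0,0,0,0,30],[1,0,0,0,0,0,30],[0,0,-2.5,0,0,0,30],[0,0,-3,0,0,0,30],[0,0,-3,0,0,0,0],[0,0,-1.5,0,0,0,0],[0,0,0,0,0,0,0]]'
python3 -m handwheel '[[-1.3,-2.5,0,0,0,0,0],[-1.3,-2.5,0,0,0,0,0],[-1.3,-2.5,0,0,0,0,0],[-1.3,-2.5,0,0,0,0,0],[-1.3,-2.5,0,0,0,0,0],[-1.3,-2.5,0,0,0,0,0],[-1.3,-1.3,0,0,0,0,0],[-1.3,0,0,0,0,0,0],[-1.3,0,0,0,0,0,0],[-1.3,0,0,0,0,0,0],[-1.3,0,0,0,0,0,0],[-1.3,0,0,0,0,0,0]]'
python3 -m handwheel '[[0,0,0,0,0,0,0],[0,0,0,0,0,0,0],[0,0,0,0,0,0,0]]'
python3 - <<'E'
from h import *
from bench import *
togo(-160,42,52)
p=read_camera("top");X,C=cloud(p);x,y,z=bk(X,O).T
B=np.c_[x,y,z]
m=(x>-45)&(x<60)&(y>0)&(y<200)&(z>107)&(z<119);rect(B[m],"box")
m=(x<35)&(x>-90)&(y>90)&(y<125)&(z>85)&(z<97);print("plate",x[m].mean())
p=read_camera("wrist");cv2.imwrite("pics/w4.png",p["color"][:,:,::-1])
E
```

```text
t: 17.65
tool_pos: [567.2, 99.3, 181.9]
eef_rot: [179.6, 0.1, 105.8]
ft_force: [0.1, 0.4, -0.9]
opening: 0.2
finger_force: 0.0
t: 18.65
tool_pos: [450.3, -96.4, 177.5]
eef_rot: [-179.9, -0.0, 105.8]
ft_force: [0.1, 0.1, -0.6]
opening: 0.0
finger_force: 0.0
t: 18.9
tool_pos: [450.1, -94.9, 177.8]
eef_rot: [-179.9, -0.1, 105.9]
ft_force: [-0.3, 0.1, -0.3]
opening: -0.2
finger_force: 0.0
now bk [[-160.    41.5  177.8]] f [-0.3  0.1 -0.3] open -0.2 t 18.9
shift cm [4.000e-02 1.000e-02 1.068e+01] in final axes [ 0.05  0.   10.68] turn deg [-0.06 -0.06  0.1 ]
box 1017 c [-0.7 88.1] size [150.1  56.9] ang 89.6 corners [[-30.0, 13.0], [27.0, 13.0], [28.0, 163.0], [-29.0, 163.0]]
plate -47.49868637956219
```

View pics/w4.png

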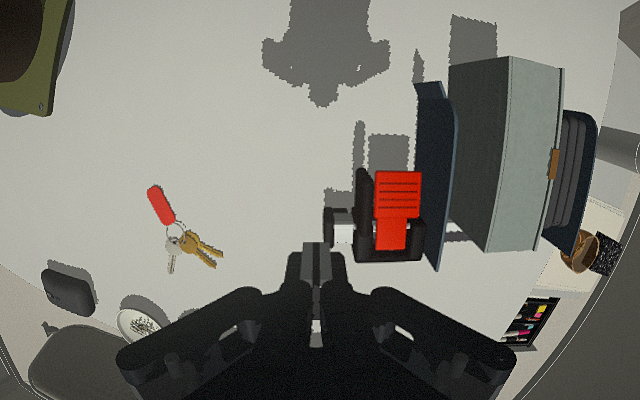

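The fingertips (315,260) sit on the robot side of the thumb wall (365,210), and the box is standing square in the gap. I lower and push the jaw in.

```bash
python3 -m handwheel '[[0,0,2.5,0,0,0,0],[0,0,3,0,0,0,0],[0,0,3,0,0,0,0],[0,0,2.1,0,0,0,0],[0,0,0,0,0,0,0],[0,0,0,0,0,0,0],[0,0,0,0,0,0,0]]'
python3 -m handwheel '[[0,0.4,0,0,0,0,0],[0,0.4,0,0,0,0,0],[0,0.4,0,0,0,0,0],[0,0.4,0,0,0,0,0],[0,0.4,0,0,0,0,0],[0,0.4,0,0,0,0,0],[0,0.4,0,0,0,0,0],[0,0.4,0,0,0,0,0],[0,0.4,0,0,0,0,0],[0,0,0,0,0,0,0]]'
python3 -m handwheel '[[0,0.4,0,0,0,0,0],[0,0.4,0,0,0,0,0],[0,0.4,0,0,0,0,0],[0,0.4,0,0,0,0,0],[0,0.4,0,0,0,0,0],[0,0,0,0,0,0,0]]'
python3 - <<'E'
from h import *
from bench import *
togo(-140,42,52)
p=read_camera("top");X,C=cloud(p);x,y,z=bk(X,O).T
B=np.c_[x,y,z]
m=(x>-35)&(x<60)&(y>0)&(y<200)&(z>107)&(z<119);rect(B[m],"box")
red=(C[:,0]>120)&(C[:,1]<60)&(C[:,2]<60)&(abs(x)<150)&(abs(y)<100);print("red",red.sum(),x[red].max() if red.any() else 0)
E
```

```text
t: 19.58
tool_pos: [451.1, -95.6, 73.1]
eef_rot: [180.0, 0.0, 105.9]
ft_force: [-0.3, -0.5, 0.3]
opening: -0.1
finger_force: 0.0
t: 20.42
tool_pos: [482.8, -86.7, 72.0]
eef_rot: [-179.7, -0.1, 105.8]
ft_force: [-3.6, -1.6, -0.3]
opening: 0.0
finger_force: 1.9
t: 20.92
tool_pos: [499.9, -81.6, 71.6]
eef_rot: [-179.4, -0.1, 105.8]
ft_force: [-6.8, -2.2, 2.2]
opening: -0.1
finger_force: 3.6
now bk [[-108.5   40.8   71.6]] f [-6.8 -2.2  2.2] open -0.1 t 20.9167
shift cm [ 0.12 -3.15  0.09] in final axes [ 0.12 -3.15  0.06] turn deg [-0.59 -0.1  -0.02]
box 1000 c [ 0.2 88.2] size [ 56.6 150.1] ang 0.2 corners [[-28.0, 163.0], [-28.0, 13.0], [29.0, 13.0], [28.0, 163.0]]
red 0 0
```

```bash
python3 -m handwheel '[[0,0.4,0,0,0,0,0],[0,0.4,0,0,0,0,0],[0,0.4,0,0,0,0,0],[0,0.4,0,0,0,0,0],[0,0.4,0,0,0,0,0],[0,0,0,0,0,0,0]]'
python3 -m handwheel '[[0,0.3,0,0,0,0,0],[0,0.3,0,0,0,0,0],[0,0,0,0,0,0,0],[0,0,0,0,0,0,0]]'
python3 - <<'E'
from h import *
from bench import *
togo(-77,42,52)
p=read_camera("top");X,C=cloud(p);x,y,z=bk(X,O).T
B=np.c_[x,y,z]
m=(x>-35)&(x<80)&(y>0)&(y<200)&(z>107)&(z<119);rect(B[m],"box")
m=(x>40)&(x<99)&(y>20)&(y<120)&(z>74)&(z<81);rect(B[m],"drives")
E
```

```text
t: 21.47
tool_pos: [519.8, -75.9, 71.4]
eef_rot: [-179.5, -0.1, 105.8]
ft_force: [-5.1, -1.9, -0.4]
opening: 0.3
finger_force: 2.8
t: 21.8
tool_pos: [526.7, -73.9, 71.4]
eef_rot: [-179.6, -0.1, 105.8]
ft_force: [-4.0, -1.6, -2.3]
opening: -0.1
finger_force: 2.7
now bk [[-80.6  40.9  71.4]] f [-4.  -1.6 -2.3] open -0.1 t 21.8
shift cm [0.11 0.36 0.04] in final axes [0.11 0.36 0.04] turn deg [-0.35 -0.08  0.02]
box 985 c [27.4 88.5] size [ 57.4 150.4] ang 0.4 corners [[-2.0, 163.0], [-1.0, 13.0], [57.0, 14.0], [56.0, 164.0]]
drives 362 c [80.1 70. ] size [37.4 99.9] ang 0.2 corners [[61.0, 120.0], [62.0, 20.0], [99.0, 20.0], [99.0, 120.0]]
```

```bash
for i in 1; do :; done
python3 -m handwheel '[[0,0.2,0,0,0,0,0],[0,0.2,0,0,0,0,0],[0,0,0,0,0,0,0],[0,0,0,0,0,0,0]]'
python3 -m handwheel '[[0,0.2,0,0,0,0,0],[0,0.2,0,0,0,0,0],[0,0,0,0,0,0,0],[0,0,0,0,0,0,0]]'
python3 -m handwheel '[[0,0.2,0,0,0,0,0],[0,0,0,0,0,0,0],[0,0,0,0,0,0,0]]'
python3 -m handwheel '[[0,0.2,0,0,0,0,0],[0,0,0,0,0,0,0],[0,0,0,0,0,0,0]]'
python3 - <<'E'
from h import *
from bench import *
togo(-77,42,52)
p=read_camera("top");X,C=cloud(p);x,y,z=bk(X,O).T
B=np.c_[x,y,z]
m=(x>-35)&(x<80)&(y>0)&(y<200)&(z>107)&(z<119);rect(B[m],"box")
E
```

```text
t: 22.18
tool_pos: [529.0, -73.3, 71.4]
eef_rot: [-179.5, -0.1, 105.8]
ft_force: [-8.1, -2.2, 0.8]
opening: 0.4
finger_force: 4.0
t: 22.52
tool_pos: [533.9, -71.9, 71.4]
eef_rot: [-179.6, -0.1, 105.8]
ft_force: [-5.8, -1.4, -1.2]
opening: 0.1
finger_force: 3.1
t: 22.77
tool_pos: [534.4, -71.7, 71.4]
eef_rot: [-179.4, -0.1, 105.8]
ft_force: [-8.2, -2.2, 1.1]
opening: -0.1
finger_force: 4.3
t: 23.02
tool_pos: [534.8, -71.6, 71.4]
eef_rot: [-179.3, -0.1, 105.8]
ft_force: [-11.2, -3.4, 3.6]
opening: -0.1
finger_force: 5.7
now bk [[-72.2  40.9  71.4]] f [-11.2  -3.4   3.6] open -0.1 t 23.0167
shift cm [ 0.11 -0.48  0.04] in final axes [ 0.11 -0.48  0.04] turn deg [-0.75 -0.13 -0.03]
box 946 c [36.  88.2] size [ 56.8 150.3] ang 0.6 corners [[7.0, 163.0], [8.0, 13.0], [65.0, 13.0], [64.0, 164.0]]
```

```bash
python3 -m handwheel '[[0,0.2,0,0,0,0,0],[0,0.2,0,0,0,0,0],[0,0,0,0,0,0,0],[0,0,0,0,0,0,0]]'
python3 -m handwheel '[[0,0.2,0,0,0,0,0],[0,0.2,0,0,0,0,0],[0,0,0,0,0,0,0],[0,0,0,0,0,0,0]]'
python3 -m handwheel '[[0,0.2,0,0,0,0,0],[0,0.2,0,0,0,0,0],[0,0,0,0,0,0,0],[0,0,0,0,0,0,0]]'
```

```text
t: 23.4
tool_pos: [534.9, -71.6, 71.4]
eef_rot: [-178.8, -0.2, 105.7]
ft_force: [-17.8, -3.7, 11.5]
opening: 0.4
finger_force: 9.1
t: 23.73
tool_pos: [535.0, -71.5, 71.4]
eef_rot: [-178.4, -0.2, 105.6]
ft_force: [-23.1, -5.7, 17.3]
opening: -0.2
finger_force: 12.5
t: 24.07
tool_pos: [535.0, -71.5, 71.5]
eef_rot: [-178.0, -0.3, 105.6]
ft_force: [-29.6, -5.9, 24.4]
opening: -0.0
finger_force: 16.0
```

Solid contact. I back off, lift clear and inspect.

```bash
python3 -m handwheel '[[0,-0.5,0,0,0,0,0],[0,-0.6,0,0,0,0,0],[0,-0.8,0,0,0,0,0],[0,-1.5,0,0,0,0,0],[0,-1.5,0,0,0,0,0],[0,0,-2,0,0,0,0],[0,0,-3.5,0,0,0,0],[0,0,-3.5,0,0,0,0],[0,-2,-3,0,0,0,0],[0,-2,0,0,0,0,0],[0,0,0,0,0,0,0],[0,0,0,0,0,0,0]]'
python3 - <<'E'
from h import *
from bench import *
togo(-77,42,52)
p=read_camera("top");X,C=cloud(p);x,y,z=bk(X,O).T
B=np.c_[x,y,z]
m=(x>-35)&(x<80)&(y>0)&(y<200)&(z>107)&(z<119);rect(B[m],"box")
m=(x>68)&(x<99)&(y>20)&(y<135)&(z>74)&(z<81);rect(B[m],"drives")
red=(C[:,0]>120)&(C[:,1]<60)&(C[:,2]<60)&(abs(x)<150)&(abs(y)<100);print("red",red.sum(),np.percentile(x[red],[3,97]) if red.any() else 0, z[red&(y>45)].mean())
cv2.imwrite("pics/t5.png",cv2.resize(p["color"][120:240,230:400,::-1],None,fx=4,fy=4,interpolation=cv2.INTER_CUBIC))
p=read_camera("wrist");cv2.imwrite("pics/w5.png",p["color"][:,:,::-1])
E
```

```text
t: 25.07
tool_pos: [467.8, -91.4, 193.0]
eef_rot: [179.8, 0.0, 105.8]
ft_force: [0.4, 0.5, -0.4]
opening: -0.0
finger_force: 0.0
now bk [[-142.1   40.1  193. ]] f [ 0.4  0.5 -0.4] open -0.0 t 25.0667
shift cm [ 0.2   6.47 12.22] in final axes [ 0.19  6.51 12.2 ] turn deg [0.16 0.04 0.03]
box 993 c [36.  88.8] size [ 57.5 150.7] ang 0.1 corners [[7.0, 164.0], [7.0, 13.0], [65.0, 14.0], [65.0, 164.0]]
drives 299 c [84.4 74. ] size [107.8  28.1] ang 89.8 corners [[70.0, 20.0], [98.0, 20.0], [99.0, 128.0], [71.0, 128.0]]
red 309 [-42.50700628  -5.7997565 ] 56.3547432229035
```

View pics/t5.png

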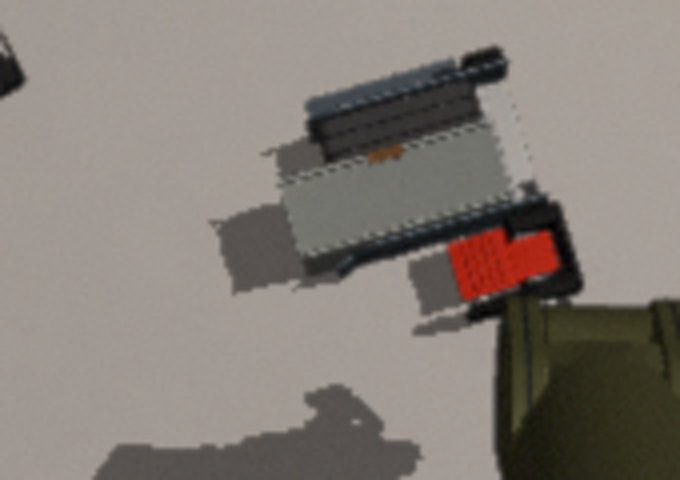

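View pics/w5.png

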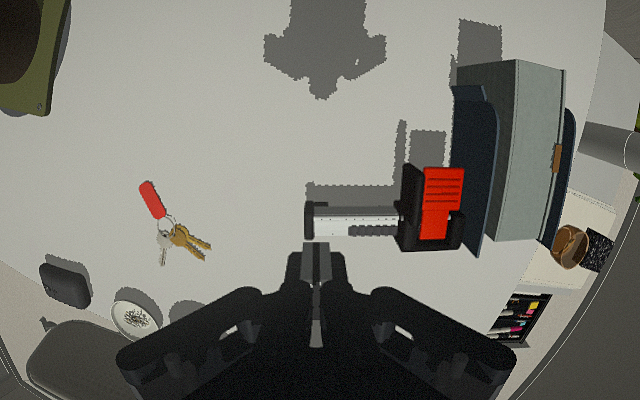

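The box (390,190) is clamped between the jaw and the drives with its end at the bar, everything upright, and the robot is clear.

```bash
python3 -c "
from bench import *
print(sense()['ft_force'],sign_off())"
```

```text
the job is handed in; nothing more can be done
[ 0.815792    0.09723543 -0.56387661] None
```

The job is handed in at about 25 s: I pushed the jaw back to its stop with the release held, slid the box against the bar, and closed the jaw firmly on box and drives; the final pictures show the drives upright, and I never touched the other items.

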